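# Press open the touch-latch cupboard

## Robot

A 7-joint arm with a two-finger parallel gripper is mounted at the origin on a cart in front of the work surface, level with it; the furniture and walls round the work are solid. World frame = base frame: x ahead of the robot, y to its left, z up, the work surface at z = 0. Lengths are in m, angles in rad, forces in N, time in s.
With the tool pointing down it reaches from about 0.4 to 0.85 m from the base axis. Payload 10.4 kg.
Tool frame: the origin (TCP) lies at the very end of the fingers, on their centre line; the grasp point (between the pads) lies 19 mm behind it (manip.tcp_to_grasp is the distance from the TCP to the grasp point, in m); x points along the fingers, y is the direction in which the jaws open and shut, and the axes are right-handed (so a half turn about x gives the same grasp; the last joint's range is limited). The gripper opens to 85 mm and grips with 20 to 120 N. Pads are 22 mm wide; open, the fingers measure 114 mm over their backs; the gripper's body (76 mm by 85 mm) begins 54 mm behind the grasp point. The pads swing forward as they close: fully open they stand 13 mm farther back than shut.
Start: joints at [1.077, 0.332, -0.065, 1.46, 0.022, 1.35, -0.088], TCP at [0.284, -0.557, 0.231] pointing down, gripper open.
Joint ranges: [-2.6, 2.6], [-0.5, 2.12], [-1.47, 1.34], [0.16, 2.42], [-1.27, 4.41], [0.06, 2.06], [-2.6, 2.6]. Speed limits (rad/s): [2.22, 2.22, 2.79, 2.79, 3.14, 3.14, 3.14].

## Interface

Orientations are given as a unit quaternion [x, y, z, w].
In Python, from workcell import manip, cams, hand_in gives the robot as it stands.
- The arm moves only by the shell command python3 -m handwheel 'ROWS' [FORCE]. ROWS is text: rows parted by semicolons, each of 7 numbers parted by spaces: the shift along the tool's x, y, z in mm, then the turn, a rotation vector about the tool's x, y, z in rad, then the finger opening in mm, from 0 to 85.4. A call has 1 to 8 rows; each row shifts and turns the commanded pose from where the row before left it, along the tool's axes as they then stand; what a row does not reach is not made up. A row lasts 1/10 s, in which the tool goes at most 50 mm and 8.59 degrees, less where a joint would pass 70% of its speed; a pose out of reach is approached as far as the arm can. A call with a gripper value outside its range is refused whole. The fingers move at their own pace and stop on an object; FORCE is the grip in N (left out, the last holds). Time passes only in rows, so rows that do not move let the fingers close. It gives the time, the measured TCP pose, the force and the opening at its end, in the units of the state.
- manip.get_obs(): the state, without advancing time (a new reading comes with each control period).
- cams.camera(name): name is "scene" or "top" or "wrist"; returns a dict with "color" (384x512x3 uint8, blue, green, red), "depth" (384x512 float32, m along the optical axis (not along the pixel's ray), 0 where there is no reading), "camera_matrix" (3x3 intrinsics, pixels), "origin" and "attitude" of the camera in the world; the wrist camera has in their place "T_tool_cam" (4x4, takes a point from camera to tool coordinates, whose origin is the TCP and whose axes are the tool frame's). Camera axes: x right, y down, z forward; pixel columns grow to the right and rows downward; lengths in m; the calibration is good to about 2 mm. A picture is of the moment at which its call begins: read the wrist's pose just before it.
- hand_in(): hands the job in, once; it reports no verdict.
Trained networks look in the newest picture that a camera, given by its name, has taken for a name from the list of things; names that differ only in an ending like _2 or _b are one class to them, and where a whole thing is asked for, a point or a joint stands for the part that bears it (a point fixed in the world has none). Each returns a list of dicts, best first, with "conf" (0 to 1); they miss things now and then, are a little off and sometimes report something else, mostly with a low value. They report only what shows in the picture. A call takes as long as a camera call.
- cams.recognise(camera, thing): "box" ([left, top, width, height] in pixels, round what is visible of it).
- cams.outline_of(camera, thing): "region" (384x512 bool, what is visible of it) and "box" ([left, top, width, height] in pixels, round what is visible of it).
The state is a dict: "clock": time; "joint_pos": joint angles; "joint_velocities": joint speeds; "tau": joint torques, N m; "position": TCP position; "ee_rot": TCP orientation; "ft_force": force on the tool from outside, world axes, zero at the start; "torque": the same for the moment, N m; "grip_width": opening from 0.0 (shut) to 1.0 (fully open).
Only numpy, scipy, OpenCV 4.12 (cv2) and the standard library are available. Lean on these libraries where they do the work, as an engineer would, in place of code of your own. Each camera call takes 0.05 s, during which the arm holds its last target.

## Task

Open the narrow of the two small wooden cupboards on the bench: press its door with the fingertips near the free edge until the push catch lets go and the door springs ajar, then push the door wide open from behind its edge, to square with the cupboard's front or further, and draw clear. Only push, with no pinching of the door; leave the wide cupboard shut and the loose tools and wood around it undisturbed.

Things in the scene. Friction and masses are not known exactly. Their poses are not given: they have to be found in the camera images.
- narrow_cupboard: narrow cupboard, fixed to the bench: wooden box 130 mm deep (x), 150 mm wide (y), 180 mm high, one flat door without a handle over its front. Origin: centre of the box's underside, on the bench. x axis from front to back, y to the hinge side, z up. It stands left or right of the wide one, turned a little about z.
- narrow_door (a joint): door angle (rad): about 0 shut, 7 mm off the box; pressed in it is negative, stop at -0.043 (6.5 mm at the free edge). The catch lets go at 2 to 4 mm (4 to 8 N near the edge); as the finger draws back a spring pin pushes the door out to about 0.4 (edge 60 mm out). Beyond, it moves freely with light friction and stays where left; 1.57 is square to the front, 1.75 the stop.
- narrow_door_press (a point): point on the door's front face, 25 mm in from its free edge and 30 mm below its top edge, which is level with the cupboard's top, 180 mm above the bench; turns with the door. While shut its x axis points straight into the cupboard.
- narrow_door_hinge (a point): point on the hinge line, at the height of the door's top edge, on the plane of its back face, at its +y edge. The door is 150 mm wide from here to the free edge, 12 mm thick. Catch and spring pin sit behind it 27 mm in from the free edge, 60 to 130 mm above the bench; the top 50 mm is free behind it, but for the box's 10 mm walls.
- wide_cupboard: the wide cupboard, fixed to the bench, to be left shut: same build, 130 mm deep, 210 mm wide, 180 mm high, same origin and axes. Its door opens the same way.
- wide_door (a joint): angle of the wide cupboard's door (rad), about 0 shut; it has the same push catch.
- tape_measure: loose tape measure, 66 x 84 x 44 mm, origin at the centre of its underside; a bystander
- pliers_1: loose pliers lying flat, 49 x 162 x 13 mm, origin at the centre of the underside; a bystander
- offcut: loose planed timber offcut lying flat, 40 x 120 x 22 mm, origin at the centre of its underside; a bystander

How it is judged:
On the way, in this order (a step that is already met when the one before it is completed fails the run):
1. the fingers press the narrow door inwards (value of joint narrow_door below -0.012 rad and contact force between the fingers and narrow_cupboard above 1 N), for 0.02 s.
2. the catch has let go and the narrow door stands ajar (value of joint narrow_door above 0.2 rad), for 0.1 s.
At the end, for the whole second after the job is handed in: The narrow door stands at rest at more than 1.4 rad (80 degrees), after having been pressed in and having sprung ajar; the wide door is shut (under 0.03 rad) and no loose thing has moved more than 40 mm (value of joint narrow_door above 1.4 rad and velocity of joint narrow_door between -0.05 and 0.05 rad/s and value of joint wide_door below 0.03 rad and distance of each of tape_measure, pliers_1, offcut from where it was at the start of the episode below 0.04 m); the robot touches nothing.
It fails at once if the wide cupboard's door is let open (value of joint wide_door above 0.06 rad).
It fails at once if the narrow door is pinched between the fingers (gripped on front and back face at once) (contact force between the fingers and narrow_door_c0 above 2 N and contact force between the fingers and narrow_door_c2 above 2 N).
It fails at once if a loose thing is moved more than 40 mm, or lifted (distance of any of tape_measure, pliers_1, offcut from where it was at the start of the episode above 0.04 m).
It also fails if it takes over 54 s, if anything falls off the work surface, if the arm or the gripper's body presses on something with over 40 N, if the wrist force passes 120 N, or if a joint passes its speed limit or range.

## Working session

There is one attempt and no reset: what is moved stays moved. The work goes in short steps, Python scripts to look and compute and a shell command to move; the robot and the scene stay as the last step left them, time stands still between calls to the robot, and variables do not carry over. Pictures are saved under pics/ and viewed, and the job is handed in when it is done.

```bash
ls; mkdir -p pics; cat > h.py <<'E'
import numpy as np,cv2
from scipy.spatial.transform import Rotation as R
from workcell import manip,cams,hand_in
def pts(c):
    d=c["depth"];K=np.array(c["camera_matrix"])
    v,u=np.mgrid[:d.shape[0],:d.shape[1]]
    P=np.stack([(u-K[0,2])/K[0,0]*d,(v-K[1,2])/K[1,1]*d,d],-1)
    A=np.array(c["attitude"])
    A=R.from_quat(A).as_matrix() if A.size==4 else A
    return P@A.T+np.array(c["origin"])
E
python3 - <<'E'
from h import *
o=manip.get_obs();print(o)
for n in ["scene","top"]:
    c=cams.camera(n);print(n,c["origin"],c["attitude"],c["camera_matrix"])
    cv2.imwrite(f"pics/{n}0.png",c["color"])
    np.savez(f"{n}0.npz",P=pts(c),d=c["depth"])
    for t in ["narrow_cupboard","wide_cupboard","tape_measure","pliers_1","offcut","narrow_door","wide_door"]:
        print(t,[(r["box"],round(r["conf"],2)) for r in cams.recognise(n,t)][:3])
E
```

```text
pics
{'clock': 0.0, 'joint_pos': array([ 1.07744203,  0.33287263, -0.06470637,  1.46095215,  0.0215967 ,
        1.34989499, -0.08850715]), 'joint_velocities': array([ 0.00065085,  0.00045355, -0.00189103, -0.00190415,  0.00028153,
        0.00044637, -0.00034601]), 'tau': array([ 5.73048947e-04, -6.25444651e+01,  4.91431751e-02, -3.91605091e+01,
        1.63234054e-02,  9.80804034e-03,  1.70931480e-05]), 'position': array([ 0.28330143, -0.55667871,  0.2305103 ]), 'ee_rot': array([-0.68746849, -0.16539751,  0.68774665, -0.16442411]), 'ft_force': array([ 0.27802075, -0.18537822,  0.06571777]), 'torque': array([ 0.01375092, -0.01552863, -0.02266392]), 'grip_width': 1.0010532179674316}
scene [-0.10277475  0.86803999  0.60845544] [-0.2624558   0.79980812 -0.51350128  0.16655439] [[357.81550455   0.         260.10350639]
 [  0.         357.81550455 191.10789391]
 [  0.           0.           1.        ]]
narrow_cupboard [([249.3, 145.5, 61.4, 60.3], 0.96)]
wide_cupboard [([173.9, 166.8, 78.7, 86.8], 0.94), ([276.7, 154.9, 30.5, 54.5], 0.43)]
tape_measure [([275.9, 226.3, 26.3, 25.4], 0.93)]
pliers_1 [([312.3, 184.8, 25.7, 15.8], 0.73)]
offcut []
narrow_door [([273.9, 154.0, 33.5, 53.6], 0.6)]
wide_door [([211.5, 173.5, 44.4, 77.8], 0.75)]
top [-0.14189127  0.36011184  1.03941449] [-0.49642355  0.80265496 -0.27788612  0.17913118] [[371.33347117   0.         253.79939479]
 [  0.         371.33347117 194.0549624 ]
 [  0.           0.           1.        ]]
narrow_cupboard [([279.1, 123.4, 62.7, 74.1], 0.72)]
wide_cupboard [([176.6, 153.3, 77.4, 86.7], 0.55)]
tape_measure [([257.6, 236.6, 25.0, 25.5], 0.64)]
pliers_1 [([350.0, 169.8, 13.2, 33.9], 0.75)]
offcut [([136.5, 256.0, 40.9, 22.9], 0.68)]
narrow_door [([292.0, 153.3, 50.2, 43.5], 0.89)]
wide_door [([192.7, 177.9, 60.5, 59.4], 0.68)]
```

```bash
python3 - <<'E'
from h import *
a=cv2.imread("pics/scene0.png");b=cv2.imread("pics/top0.png")
cv2.imwrite("pics/sc1.png",cv2.resize(a[110:300,120:390],None,fx=2.9,fy=2.9))
cv2.imwrite("pics/tp1.png",cv2.resize(b[100:300,120:390],None,fx=2.9,fy=2.9))
E
```

```text
(no output)
```

View pics/sc1.png

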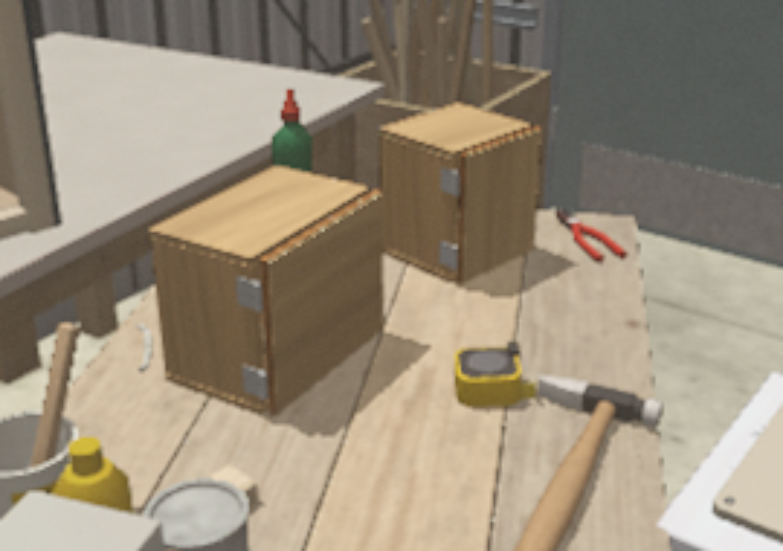

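View pics/tp1.png

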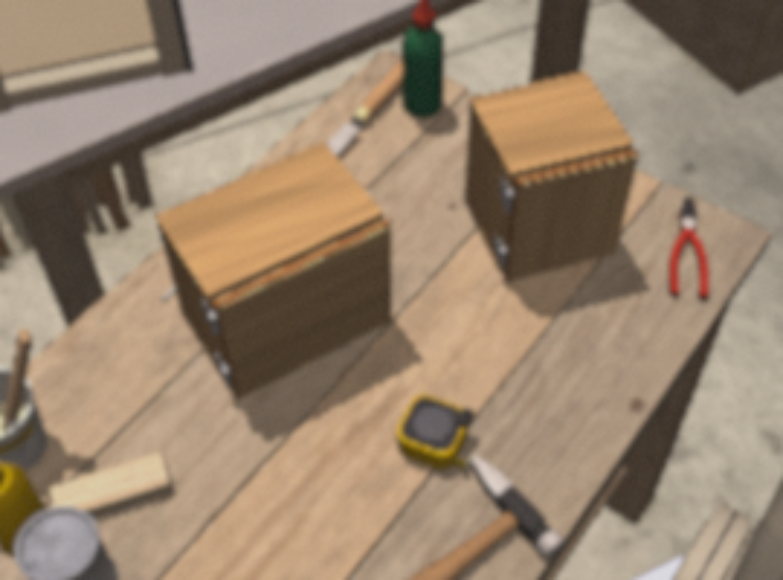

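The narrow cupboard is the right, far one (top view crop, around 550,180). Its hinges are on its left side, so the free edge is at the right (around 620,200 in the crop). The pliers lie to its right and the tape measure in front. Next I'll fit the poses.

```bash
python3 - <<'E'
from h import *
for n,b in [("top",(270,110,80,100)),("top",(170,140,90,110)),("scene",(245,135,70,80)),("scene",(168,160,90,100))]:
    P=np.load(n+"0.npz")["P"];d=np.load(n+"0.npz")["d"]
    x,y,w,h=b
    Q=P[y:y+h,x:x+w].reshape(-1,3); dd=d[y:y+h,x:x+w].ravel()
    Q=Q[dd>0]
    m=(abs(Q[:,2]-0.18)<0.006)
    T=Q[m]; 
    r=cv2.minAreaRect((T[:,:2]*1000).astype(np.float32))
    print(n,"top",len(T),T[:,2].mean(),r); print(np.round(cv2.boxPoints(r)))
    c=np.array(r[0])/1000
    # front face pts: below top
    F=Q[(Q[:,2]>0.03)&(Q[:,2]<0.165)&(np.hypot(*(Q[:,:2]-c).T)<0.15)]
    # ransac line
    rng=np.random.default_rng(0)
    for k in range(2):
        best=0
        for _ in range(500):
            i,j=rng.integers(len(F),size=2)
            t=F[j,:2]-F[i,:2];L=np.hypot(*t)
            if L<0.05: continue
            nn=np.array([-t[1],t[0]])/L
            inl=abs((F[:,:2]-F[i,:2])@nn)<0.003
            if inl.sum()>best: best=inl.sum();I=inl
        G=F[I][:,:2];m0=G.mean(0);u=np.linalg.svd(G-m0,full_matrices=False)[2][0]
        s=(G-m0)@u
        print(" plane",best,m0.round(4),"dir",np.degrees(np.arctan2(u[1],u[0])).round(2),(m0+u*s.min()).round(4),(m0+u*s.max()).round(4))
        F=F[~I]
    
P=np.load("top0.npz")["P"]
for nm,b in [("tape",(257,236,25,25)),("pliers",(350,170,13,34)),("offcut",(136,256,41,23)),("hammer",(255,250,70,60))]:
    x,y,w,h=b;Q=P[y:y+h,x:x+w].reshape(-1,3);Q=Q[(Q[:,2]>0.008)&(Q[:,2]<.1)]
    print(nm,Q.min(0),Q.max(0))
E
```

```text
top top 1348 0.1776898056531908 ((588.4935302734375, -198.7517852783203), (151.77549743652344, 152.7291717529297), 81.52899169921875)
[[ 502. -263.]
 [ 653. -285.]
 [ 675. -135.]
 [ 524. -112.]]
 plane 975 [ 0.5161 -0.185 ] dir 80.99 [ 0.5044 -0.2592] [ 0.5274 -0.1141]
 plane 451 [ 0.6016 -0.1252] dir 171.45 [ 0.6746 -0.1362] [ 0.5308 -0.1146]
top top 2331 0.17778841177329935 ((601.3798828125, 143.51625061035156), (154.60247802734375, 209.99351501464844), 5.742277145385742)
[[514. 240.]
 [535.  31.]
 [689.  47.]
 [668. 256.]]
 plane 1506 [0.5271 0.14  ] dir -84.42 [0.5173 0.24  ] [0.5374 0.0342]
 plane 315 [0.5885 0.2475] dir -174.07 [0.6646 0.2554] [0.5209 0.2405]
scene top 586 0.17795020203215633 ((599.8511962890625, -106.97824096679688), (346.62603759765625, 158.74024963378906), 85.09109497070312)
[[ 506. -273.]
 [ 664. -286.]
 [ 694.   59.]
 [ 536.   72.]]
 plane 837 [ 0.6012 -0.1266] dir 171.45 [ 0.6765 -0.138 ] [ 0.5271 -0.1155]
 plane 637 [ 0.5206 -0.1711] dir 81.1 [ 0.5115 -0.2288] [ 0.5297 -0.1128]
scene top 1403 0.1785473976635105 ((602.750244140625, 143.6869659423828), (153.5396728515625, 211.07269287109375), 5.650325775146484)
[[516. 241.]
 [537.  31.]
 [690.  46.]
 [669. 256.]]
 plane 1573 [0.5283 0.1448] dir -84.45 [0.5191 0.2398] [0.5394 0.0305]
 plane 1419 [0.5952 0.2464] dir -174.19 [0.6687 0.2539] [0.5154 0.2383]
tape [0.3244641  0.02415104 0.00881346] [0.41466417 0.10626073 0.04542135]
pliers [ 0.40399425 -0.39169957  0.0081015 ] [ 0.53218753 -0.28530045  0.01447547]
offcut [0.40289919 0.33838927 0.00817647] [0.49513183 0.45935133 0.09594777]
hammer [0.19959626 0.00789532 0.0082131 ] [0.38499907 0.19158983 0.03908481]
```

```bash
cat >> h.py <<'E'
U=np.array([np.cos(np.radians(81.05)),np.sin(np.radians(81.05)),0]);N=np.array([U[1],-U[0],0])
H=np.array([0.5265,-0.1135,0])+.012*N
def door(r,off,th,z): # point at radius r from hinge, off mm outward from back face, angle th
    d=-U*np.cos(th)-N*np.sin(th); o=-N*np.cos(th)+U*np.sin(th)
    p=H+d*r+o*off; p[2]=z; return p
def rel(p):
    o=manip.get_obs();M=R.from_quat(o["ee_rot"]).as_matrix()
    return (M.T@(np.array(p)-o["position"])*1000).round(1)
def st():
    o=manip.get_obs();print(round(o["clock"],2),o["position"].round(4),"F",o["ft_force"].round(2),"q",o["joint_pos"].round(2),o["grip_width"])
    print(R.from_quat(o["ee_rot"]).as_matrix().round(3))
E
python3 - <<'E'
from h import *
st()
print(N,U,H)
M=R.from_quat(manip.get_obs()["ee_rot"]).as_matrix()
print("N,U in tool",M.T@N,M.T@U)
p=door(.125,.012+.075,0,.2);print(p,rel(p))
E
```

```text
0.8 [ 0.2835 -0.557   0.2313] F [-0.56 -0.17 -0.98] q [ 1.08  0.33 -0.06  1.46  0.02  1.35 -0.09] 0.9983357266487605
[[ 0.     0.454 -0.891]
 [-0.    -0.891 -0.454]
 [-1.     0.    -0.   ]]
[ 0.98782448 -0.15557248  0.        ] [0.15557248 0.98782448 0.        ] [ 0.53835389 -0.11536687  0.        ]
N,U in tool [ 6.50782784e-05  5.86761385e-01 -8.09759886e-01] [-8.05114182e-05 -8.09759882e-01 -5.86761389e-01]
[ 0.4329666  -0.22531012  0.2       ] [  31.3 -227.8 -283.6]
```

```bash
python3 -m handwheel '0 0 0 0.126 0 0 0; 0 0 0 0.126 0 0 0; 0 0 0 0.126 0 0 0; 0 0 0 0.126 0 0 0; 0 0 0 0.124 0 0 0; 0 0 0 0 0 0 0; 0 0 0 0 0 0 0' 40; python3 - <<'E'
from h import *
st()
p=door(.125,.012+.075,0,.2);print(p,rel(p))
E
```

```text
clock: 1.5
position: [0.2836, -0.557, 0.2313]
ee_rot: [-0.705, 0.054, 0.705, 0.054]
ft_force: [0.2, 0.4, 0.4]
grip_width: 0.004
1.5 [ 0.2836 -0.557   0.2313] F [0.22 0.38 0.42] q [ 1.01  0.33  0.02  1.46 -0.01  1.35 -0.69] 0.0035542335664985754
[[-0.    -0.153 -0.988]
 [-0.    -0.988  0.153]
 [-1.     0.     0.   ]]
[ 0.4329666  -0.22531012  0.2       ] [  31.3 -350.6  -97. ]
```

```bash
python3 -m handwheel '0 -44 -10 0 0 0 0; 0 -44 -10 0 0 0 0; 0 -44 -10 0 0 0 0; 0 -44 -10 0 0 0 0; 0 -44 -10 0 0 0 0; 0 -44 -15 0 0 0 0; 5 -44 -16 0 0 0 0; 25 -40 -16 0 0 0 0' && python3 -m handwheel '0 0 0 0 0 0 0; 0 0 0 0 0 0 0; 0 0 0 0 0 0 0'; python3 - <<'E'
from h import *
st()
p=door(.125,.012+.040,0,.14);print(p,rel(p))
c=cams.camera("scene");cv2.imwrite("pics/s2.png",cv2.resize(c["color"][60:300,160:400],None,fx=2.5,fy=2.5))
E
```

```text
clock: 2.3
position: [0.436, -0.2271, 0.2037]
ee_rot: [0.707, -0.055, -0.703, -0.053]
ft_force: [0.9, -0.2, -0.8]
grip_width: 0.002
clock: 2.6
position: [0.4335, -0.2296, 0.2017]
ee_rot: [0.705, -0.056, -0.705, -0.055]
ft_force: [-0.4, -0.8, 0.8]
grip_width: -0.002
2.6 [ 0.4335 -0.2296  0.2017] F [-0.38 -0.79  0.76] q [ 0.64  0.07 -0.26  1.84  0.02  1.24 -1.35] -0.0017541807278346486
[[ 0.    -0.156 -0.988]
 [-0.001 -0.988  0.156]
 [-1.     0.001 -0.001]]
[ 0.46754046 -0.23075516  0.14      ] [ 61.7  -4.2 -33.8]
```

View pics/s2.png

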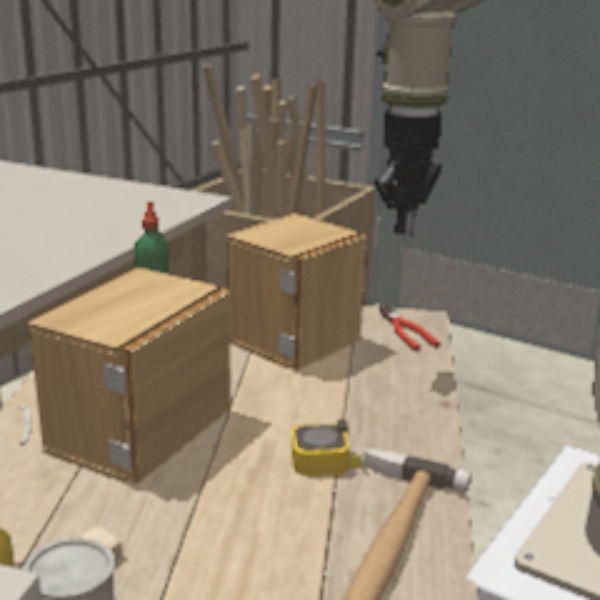

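The closed fingers hang in front of and above the narrow door (around 405,225). Now I'll lower them and approach.

```bash
python3 -m handwheel '30 -4 -5 0 0 0 0; 31 0 -10 0 0 0 0; 0 0 -10 0 0 0 0; 0 0 -6 0 0 0 0; 0 0 0 0 0 0 0;0 0 0 0 0 0 0' && python3 -m handwheel '0 0 -4 0 0 0 0; 0 0 -4 0 0 0 0; 0 0 -3 0 0 0 0; 0 0 0 0 0 0 0;0 0 0 0 0 0 0'; python3 - <<'E'
from h import *
st()
p=door(.125,.012,0,.14);print(p,rel(p))
E
```

```text
clock: 3.25
position: [0.4657, -0.23, 0.1418]
ee_rot: [0.706, -0.056, -0.704, -0.055]
ft_force: [-0.3, 0.2, 0.5]
grip_width: -0.001
clock: 3.75
position: [0.4759, -0.2311, 0.1402]
ee_rot: [-0.705, 0.055, 0.705, 0.055]
ft_force: [-0.9, 0.6, -0.7]
grip_width: 0.002
3.75 [ 0.4759 -0.2311  0.1402] F [-0.86  0.65 -0.71] q [ 0.61  0.21 -0.27  1.82  0.06  1.12 -1.41] 0.0015724445388778368
[[-0.    -0.156 -0.988]
 [ 0.    -0.988  0.156]
 [-1.    -0.     0.   ]]
[ 0.50705344 -0.23697806  0.14      ] [  0.2   1.  -31.7]
```

```bash
M=handwheel; python3 -m $M '0 0 -4 0 0 0 0; 0 0 -4 0 0 0 0; 0 0 -4 0 0 0 0; 0 0 0 0 0 0 0;0 0 0 0 0 0 0'; python3 -m $M '0 0 -3 0 0 0 0; 0 0 0 0 0 0 0;0 0 0 0 0 0 0';python3 -m $M '0 0 -2 0 0 0 0; 0 0 0 0 0 0 0';python3 -m $M '0 0 -2 0 0 0 0; 0 0 0 0 0 0 0';python3 -m $M '0 0 -2 0 0 0 0; 0 0 0 0 0 0 0'
```

```text
clock: 4.25
position: [0.4878, -0.233, 0.1402]
ee_rot: [-0.705, 0.055, 0.705, 0.056]
ft_force: [-0.2, 0.8, -0.2]
grip_width: -0.005
clock: 4.55
position: [0.4908, -0.2335, 0.1403]
ee_rot: [0.705, -0.056, -0.705, -0.056]
ft_force: [0.5, 0.3, 0.6]
grip_width: 0.0
clock: 4.75
position: [0.4929, -0.2338, 0.1404]
ee_rot: [0.705, -0.056, -0.705, -0.055]
ft_force: [0.4, -0.1, -0.7]
grip_width: 0.002
clock: 4.95
position: [0.4949, -0.2341, 0.1403]
ee_rot: [0.705, -0.055, -0.705, -0.055]
ft_force: [-0.1, -0.7, -0.4]
grip_width: -0.001
clock: 5.15
position: [0.4969, -0.2344, 0.1403]
ee_rot: [0.705, -0.055, -0.705, -0.055]
ft_force: [0.8, 0.9, -0.7]
grip_width: -0.002
```

```bash
M=handwheel; for i in 1; do python3 -m handwheel '0 0 -1.5 0 0 0 0; 0 0 0 0 0 0 0'; done; python3 -m handwheel '0 0 -1.5 0 0 0 0; 0 0 0 0 0 0 0';python3 -m handwheel '0 0 -1.5 0 0 0 0; 0 0 0 0 0 0 0'
```

```text
clock: 5.35
position: [0.4983, -0.2346, 0.1403]
ee_rot: [0.705, -0.056, -0.705, -0.055]
ft_force: [-0.8, -0.7, 0.3]
grip_width: 0.003
clock: 5.55
position: [0.4998, -0.2349, 0.1403]
ee_rot: [0.705, -0.056, -0.705, -0.055]
ft_force: [0.1, 0.1, -0.3]
grip_width: 0.001
clock: 5.75
position: [0.5012, -0.2351, 0.1403]
ee_rot: [-0.705, 0.056, 0.705, 0.055]
ft_force: [0.2, -0.6, -0.0]
grip_width: -0.0
```

```bash
python3 -m handwheel '0 0 -1.5 0 0 0 0; 0 0 0 0 0 0 0'; python3 -m handwheel '0 0 -1.5 0 0 0 0; 0 0 0 0 0 0 0';python3 -m handwheel '0 0 -1.5 0 0 0 0; 0 0 0 0 0 0 0'
python3 - <<'E'
from h import *
c=cams.camera("scene");cv2.imwrite("pics/s3.png",cv2.resize(c["color"][110:240,220:350],None,fx=4.5,fy=4.5))
E
```

```text
clock: 5.95
position: [0.5022, -0.2354, 0.1403]
ee_rot: [-0.705, 0.056, 0.705, 0.056]
ft_force: [-4.2, 0.6, 2.6]
grip_width: 0.0
clock: 6.15
position: [0.5037, -0.2358, 0.1403]
ee_rot: [-0.705, 0.056, 0.705, 0.056]
ft_force: [-5.2, 0.7, 2.9]
grip_width: -0.0
clock: 6.35
position: [0.5052, -0.2361, 0.1402]
ee_rot: [-0.705, 0.056, 0.705, 0.056]
ft_force: [-4.3, -0.6, 3.0]
grip_width: 0.004
```

View pics/s3.png

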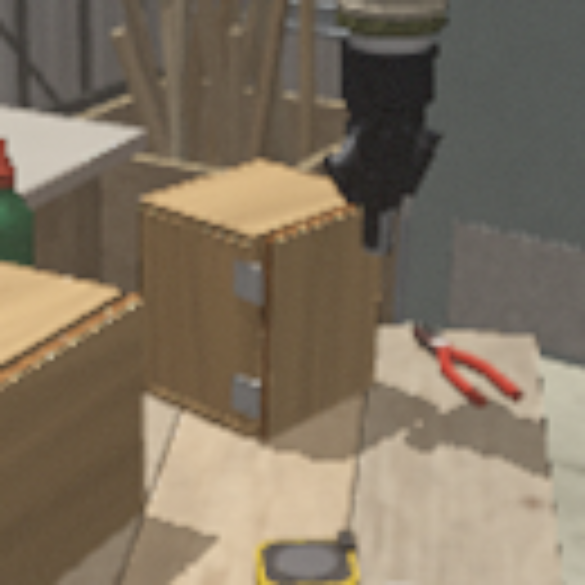

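```bash
python3 -m handwheel '0 0 -1.2 0 0 0 0; 0 0 0 0 0 0 0'; python3 -m handwheel '0 0 10 0 0 0 0; 0 0 15 0 0 0 0; 0 0 20 0 0 0 0; 0 0 25 0 0 0 0; 0 0 25 0 0 0 0; 0 0 0 0 0 0 0; 0 0 0 0 0 0 0; 0 0 0 0 0 0 0'
python3 - <<'E'
from h import *
c=cams.camera("scene");cv2.imwrite("pics/s4.png",cv2.resize(c["color"][110:240,220:350],None,fx=4.5,fy=4.5))
c=cams.camera("top");cv2.imwrite("pics/t4.png",cv2.resize(c["color"][90:240,240:390],None,fx=4,fy=4));np.savez("top4.npz",P=pts(c))
E
```

```text
clock: 6.6
position: [0.5065, -0.2364, 0.1403]
ee_rot: [-0.705, 0.056, 0.705, 0.056]
ft_force: [-4.3, -0.9, 2.2]
grip_width: -0.002
clock: 7.4
position: [0.4137, -0.221, 0.1406]
ee_rot: [0.705, -0.055, -0.704, -0.055]
ft_force: [0.2, -0.1, 0.3]
grip_width: -0.005
```

View pics/s4.png

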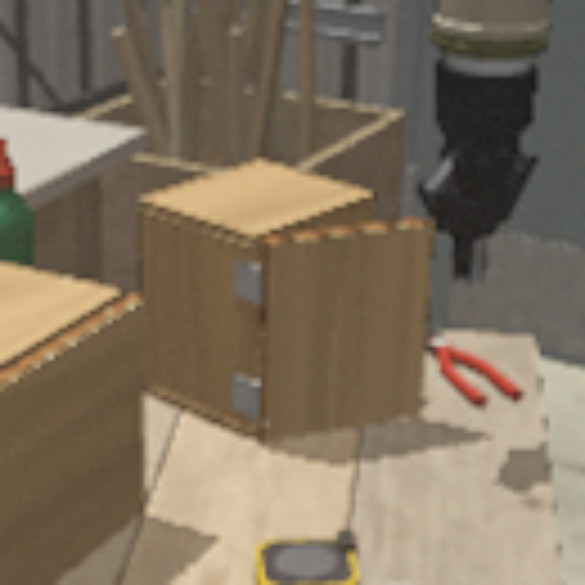

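View pics/t4.png

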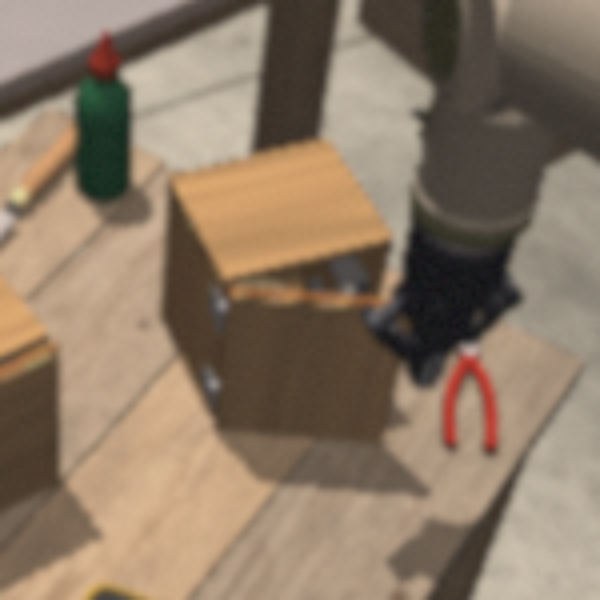

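The door has sprung ajar (top view: free edge near 390,300). I'll measure its angle.

```bash
python3 - <<'E'
from h import *
P=np.load("top4.npz")["P"]
Q=P[163:198,297:335].reshape(-1,3)
Q=Q[(Q[:,2]>.03)&(Q[:,2]<.16)]
m=np.median(Q,0);G=Q[:,:2]
for _ in range(5):
    m0=G.mean(0);u=np.linalg.svd(G-m0,full_matrices=False)[2][0];n=np.array([-u[1],u[0]])
    G=Q[:,:2][abs((Q[:,:2]-m0)@n)<.004]
a=np.degrees(np.arctan2(u[1],u[0]))%180
print(len(Q),len(G),a,"th",np.radians(a-81.05),m0,"hinge dist to plane",abs((H[:2]-m0)@n))
th=np.radians(a-81.05)
for nm,p in [("edge",door(.15,.006,th,.14)),("up outside",door(.215,.02,th,.14)),("outside",door(.20,-.045,th,.14)),("behind",door(.128,-.028,th,.14)),("boxedge",door(.15,-.007,0,.14))]: print(nm,p.round(3),rel(p))
E
```

```text
990 947 57.06587894082749 th -0.41860188067947 [ 0.49037071 -0.16858926] hinge dist to plane 0.01133645974318626
edge [ 0.571 -0.262  0.14 ] [   0.4   15.7 -162.3]
up outside [ 0.575 -0.328  0.14 ] [   0.4   80.8 -175.9]
outside [ 0.634 -0.297  0.14 ] [   0.4   40.6 -229.2]
behind [ 0.599 -0.232  0.14 ] [   0.4  -18.2 -184.4]
boxedge [ 0.522 -0.265  0.14 ] [   0.4   26.2 -113.8]
```

```bash
python3 - <<'E'
from h import *
th=.4186
def at(n,u): # coordinates relative hinge: n outward, u along
    p=H-N*n-U*u; p[2]=.14; return p
print("edge back",door(.15,0,th,.14),"box front at n=-.007")
for nm,p in [("edge",door(.15,.0,th,.14)),("A",at(.115,.215)),("B",at(.025,.215)),("C",at(.022,.125))]: print(nm,p.round(3),rel(p))
d=door(.15,0,th,0)-H;print("edge n,u",-d@N,-d@U)
d=door(.125,0,th,0)-H;print("r125 n,u",-d@N,-d@U)
E
```

```text
edge back [ 0.45680298 -0.24126146  0.14      ] box front at n=-.007
edge [ 0.457 -0.241  0.14 ] [  0.3  13.3 -45.8]
A [ 0.391 -0.31   0.14 ] [ 0.3 91.3  8.2]
B [ 0.48  -0.324  0.14 ] [  0.3  91.3 -81.8]
C [ 0.497 -0.235  0.14 ] [  0.4   1.3 -84.8]
edge n,u 0.06097225940333103 0.13704883648996405
r125 n,u 0.05081021616944249 0.11420736374163672
```

```bash
python3 -m handwheel '-2 30 4 0 0 0 0; -2 30 4 0 0 0 0; -2 31 0 0 0 0 0; 0 0 -40 0 0 0 0; 0 0 -42 0 0 0 0; 0 0 0 0 0 0 0; 0 0 0 0 0 0 0'
python3 - <<'E'
from h import *
p=H-N*.022-U*.125; p[2]=.146;print(rel(p));st()
E
```

```text
clock: 8.2
position: [0.4725, -0.3221, 0.1454]
ee_rot: [-0.705, 0.055, 0.705, 0.055]
ft_force: [-0.7, -0.3, 0.3]
grip_width: 0.001
[ -0.5 -89.5 -10.9]
8.2 [ 0.4725 -0.3221  0.1454] F [-0.65 -0.3   0.27] q [ 0.69  0.29 -0.2   1.7   0.06  1.16 -1.25] 0.0007001166455252761
[[-0.001 -0.155 -0.988]
 [ 0.001 -0.988  0.155]
 [-1.    -0.001  0.001]]
```

```bash
python3 -m handwheel '0 -10 -11 0 0 0 0; 0 -20 0 0 0 0 0; 0 -20 0 0 0 0 0; 0 0 0 0 0 0 0;0 0 0 0 0 0 0'; python3 -m handwheel '0 -15 0 0 0 0 0; 0 -15 0 0 0 0 0; 0 -9 0 0 0 0 0; 0 0 0 0 0 0 0;0 0 0 0 0 0 0'
python3 - <<'E'
from h import *
st()
c=cams.camera("top");cv2.imwrite("pics/t5.png",cv2.resize(c["color"][90:240,240:390],None,fx=4,fy=4));np.savez("top4.npz",P=pts(c))
E
```

```text
clock: 8.7
position: [0.4906, -0.2745, 0.1467]
ee_rot: [0.705, -0.055, -0.705, -0.055]
ft_force: [-0.0, -0.6, -0.8]
grip_width: 0.003
clock: 9.2
position: [0.4966, -0.2364, 0.1464]
ee_rot: [0.705, -0.055, -0.705, -0.055]
ft_force: [0.7, -0.9, -0.7]
grip_width: -0.0
9.2 [ 0.4966 -0.2364  0.1464] F [ 0.68 -0.9  -0.65] q [ 0.58  0.25 -0.25  1.76  0.07  1.14 -1.42] -0.00024189969993973118
[[ 0.    -0.156 -0.988]
 [-0.    -0.988  0.156]
 [-1.     0.    -0.   ]]
```

View pics/t5.png

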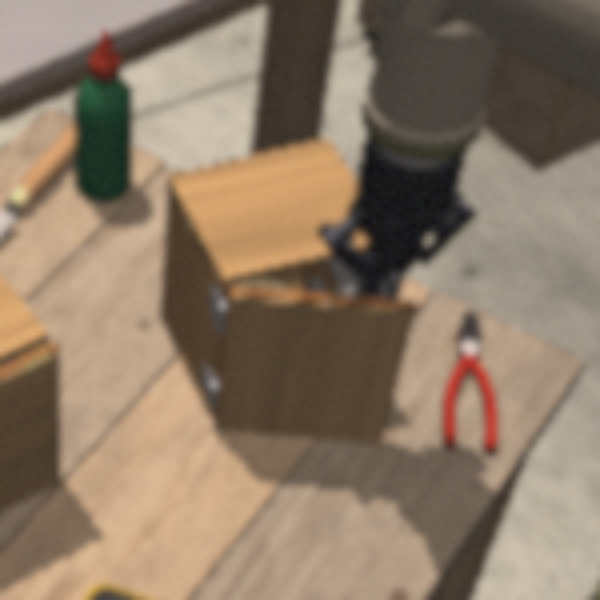

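The fingers are behind the door edge (around 380,285 in the crop) with no contact force. I'll work out the arc.

```bash
python3 - <<'E'
from h import *
o=manip.get_obs()["position"];d=o-H;d[2]=0
cur=np.array([-d@U,-d@N]);print("cur u,n",cur)
for th in np.linspace(.42,1.68,15):
    p=door(.118,-.013,th,0)-H;q=np.array([-p@U,-p@N])
    print(round(th,2),q.round(4),"step y,z mm",((q-cur)*1000).round(1));cur=q
E
```

```text
cur u,n [0.12653112 0.02253613]
0.42 [0.113  0.0362] step y,z mm [-13.5  13.7]
0.51 [0.1093 0.0463] step y,z mm [-3.7 10. ]
0.6 [0.1047 0.0559] step y,z mm [-4.6  9.6]
0.69 [0.0993 0.0651] step y,z mm [-5.4  9.2]
0.78 [0.093  0.0737] step y,z mm [-6.3  8.7]
0.87 [0.086  0.0818] step y,z mm [-7.   8.1]
0.96 [0.0783 0.0892] step y,z mm [-7.7  7.4]
1.05 [0.07   0.0959] step y,z mm [-8.3  6.7]
1.14 [0.0611 0.1018] step y,z mm [-8.9  5.9]
1.23 [0.0517 0.1069] step y,z mm [-9.4  5.1]
1.32 [0.0419 0.1111] step y,z mm [-9.8  4.2]
1.41 [0.0317 0.1144] step y,z mm [-10.2   3.3]
1.5 [0.0213 0.1168] step y,z mm [-10.4   2.4]
1.59 [0.0107 0.1182] step y,z mm [-10.6   1.4]
1.68 [1.000e-04 1.187e-01] step y,z mm [-10.7   0.5]
```

```bash
python3 -m handwheel '0 -6 7 0 0 0 0; 0 -7 7 0 0 0 0; 0 -4 10 0 0 0 0; 0 -5 10 0 0 0 0; 0 -5 9 0 0 0 0; 0 -6 9 0 0 0 0; 0 -7 8 0 0 0 0; 0 0 0 0 0 0 0'
python3 - <<'E'
from h import *
o=manip.get_obs()["position"];d=o-H;d[2]=0
print("cur u,n",-d@U,-d@N);st()
c=cams.camera("top");cv2.imwrite("pics/t6.png",cv2.resize(c["color"][90:240,240:390],None,fx=4,fy=4))
E
```

```text
clock: 10.05
position: [0.4428, -0.1863, 0.1464]
ee_rot: [-0.705, 0.055, 0.705, 0.055]
ft_force: [-1.0, 0.0, -0.5]
grip_width: -0.004
cur u,n 0.08498101275282 0.08338122845784715
10.05 [ 0.4428 -0.1863  0.1464] F [-0.97  0.04 -0.52] q [ 0.57  0.1  -0.28  1.93  0.03  1.12 -1.45] -0.003862516750450104
[[-0.    -0.156 -0.988]
 [-0.    -0.988  0.156]
 [-1.     0.     0.   ]]
```

View pics/t6.png

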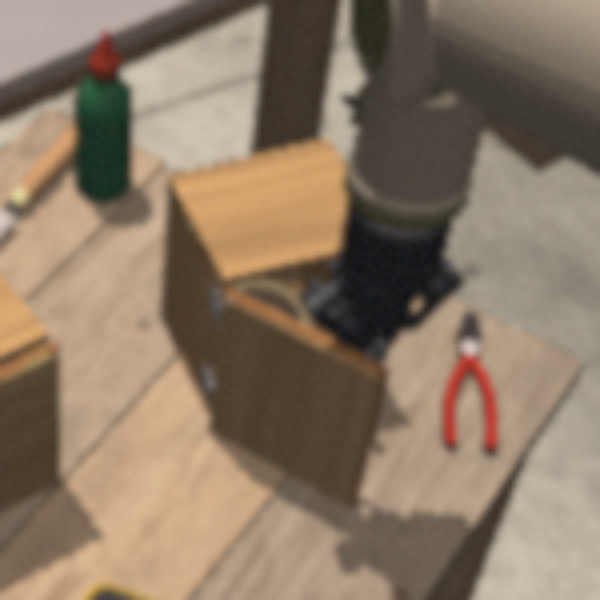

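The door is opening and now stands at roughly 0.9 rad (free edge at 380,370). I'll continue along the arc.

```bash
python3 -m handwheel '0 -8 7 0 0 0 0; 0 -8 6 0 0 0 0; 0 -9 5 0 0 0 0; 0 -10 5 0 0 0 0; 0 -10 4 0 0 0 0; 0 -10 3 0 0 0 0; 0 -10 2 0 0 0 0; 0 -10 1 0 0 0 0'; python3 -m handwheel '0 -9 0 0 0 0 0; 0 -7 0 0 0 0 0; 0 0 0 0 0 0 0; 0 0 0 0 0 0 0'
python3 - <<'E'
from h import *
o=manip.get_obs()["position"];d=o-H;d[2]=0
print("cur u,n",-d@U,-d@N);st()
c=cams.camera("top");cv2.imwrite("pics/t7.png",cv2.resize(c["color"][90:240,240:390],None,fx=4,fy=4))
E
```

```text
clock: 10.9
position: [0.4227, -0.1074, 0.1463]
ee_rot: [0.705, -0.056, -0.705, -0.055]
ft_force: [0.7, -0.5, -0.5]
grip_width: -0.002
clock: 11.3
position: [0.4252, -0.0922, 0.1462]
ee_rot: [-0.705, 0.055, 0.705, 0.056]
ft_force: [-0.6, 0.1, 1.0]
grip_width: -0.0
cur u,n -0.0052873580804279965 0.1153313823863208
11.3 [ 0.4252 -0.0922  0.1462] F [-0.64  0.08  1.01] q [ 0.49  0.   -0.38  2.03  0.    1.11 -1.62] -0.00021690640272711804
[[-0.    -0.156 -0.988]
 [ 0.    -0.988  0.156]
 [-1.    -0.     0.   ]]
```

View pics/t7.png

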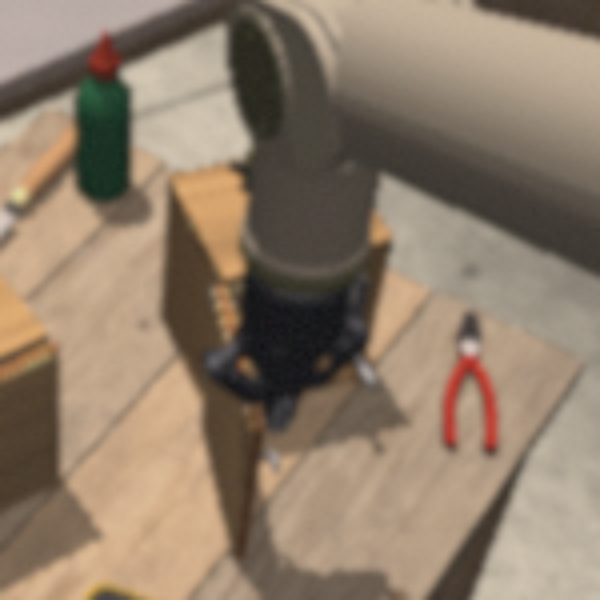

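The door is at about square or beyond (seen edge-on at 245,480). I'll draw clear to the right, then up.

```bash
python3 -m handwheel '0 8 0 0 0 0 0; 0 20 5 0 0 0 0; 0 30 10 0 0 0 0; 0 40 10 0 0 0 0; -20 40 10 0 0 0 0; -30 40 0 0 0 0 0; -30 40 0 0 0 0 0; 0 40 0 0 0 0 0'; python3 -m handwheel '0 40 0 0 0 0 0; 0 30 0 0 0 0 0; 0 0 0 0 0 0 0; 0 0 0 0 0 0 0;0 0 0 0 0 0 0'
python3 - <<'E'
from h import *
st()
c=cams.camera("top");cv2.imwrite("pics/t8.png",cv2.resize(c["color"][90:290,120:390],None,fx=2.9,fy=2.9))
P=pts(c);np.savez("top8.npz",P=P)
for t in ["narrow_door","wide_door","tape_measure","pliers_1","offcut"]: print(t,[(r["box"],round(r["conf"],2)) for r in cams.recognise("top",t)][:2])
c=cams.camera("scene");cv2.imwrite("pics/s8.png",cv2.resize(c["color"][110:300,120:390],None,fx=2.9,fy=2.9))
S=pts(c)
for nm,X in (("top",P),("scene",S)):
    Q=X.reshape(-1,3);e=Q-H;u=-e@U;n=-e@N
    m=(Q[:,2]>.05)&(Q[:,2]<.172)&(n>.02)&(n<.16)&(abs(u)<.06)
    if m.sum()<20: print(nm,m.sum());continue
    a=np.polyfit(n[m],u[m],1);print(nm,m.sum(),"slope",a,"theta",np.pi/2-np.arctan(a[0]))
E
```

```text
clock: 12.15
position: [0.3506, -0.3452, 0.2306]
ee_rot: [0.707, -0.057, -0.703, -0.054]
ft_force: [0.7, -0.3, -0.6]
grip_width: 0.005
clock: 12.65
position: [0.3395, -0.4103, 0.2262]
ee_rot: [-0.705, 0.055, 0.705, 0.055]
ft_force: [-0.3, 0.3, -0.0]
grip_width: 0.0
12.65 [ 0.3395 -0.4103  0.2262] F [-0.35  0.26 -0.05] q [ 0.81  0.13 -0.02  1.71  0.    1.3  -0.94] 0.0004051206201147272
[[ 0.    -0.156 -0.988]
 [ 0.001 -0.988  0.156]
 [-1.    -0.001  0.   ]]
narrow_door [([288.2, 163.7, 20.0, 66.1], 0.83)]
wide_door [([193.0, 178.3, 60.6, 58.4], 0.74)]
tape_measure [([254.4, 234.3, 26.9, 29.1], 0.76)]
pliers_1 [([350.3, 168.0, 14.6, 33.0], 0.74)]
offcut [([136.3, 256.7, 41.3, 20.3], 0.74)]
top 375 slope [-0.12150276 -0.01506228] theta 1.6917064196155571
scene 866 slope [-0.1539696  -0.01225266] theta 1.7235662404948764
```

View pics/t8.png

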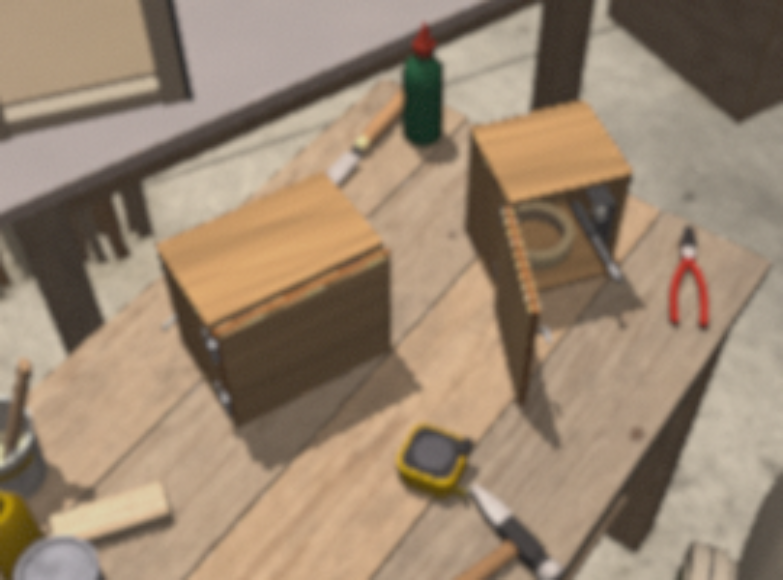

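View pics/s8.png

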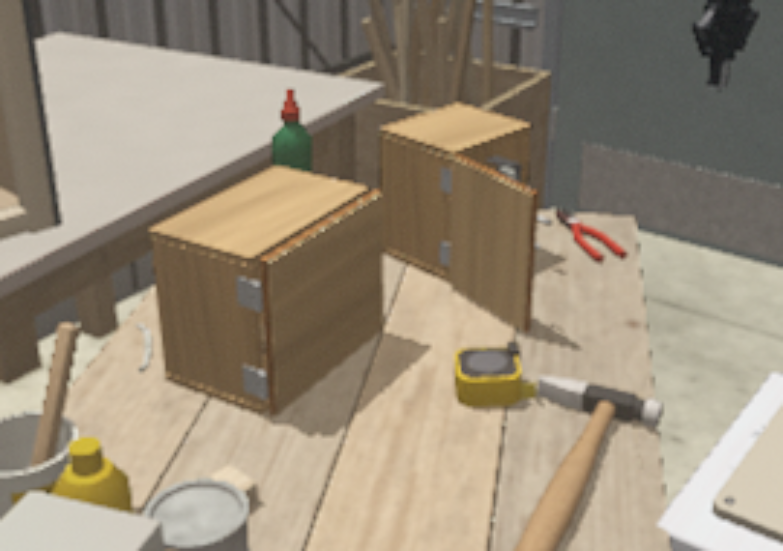

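The door is wide open at about 1.7 rad. The wide cupboard is shut, the bystanders haven't moved and the arm is clear, so I'll hand in.

```bash
python3 -m handwheel '0 0 0 0 0 0 0; 0 0 0 0 0 0 0; 0 0 0 0 0 0 0; 0 0 0 0 0 0 0'; python3 -c "
from workcell import hand_in
print(hand_in())"
```

```text
clock: 13.4
position: [0.3393, -0.411, 0.2263]
ee_rot: [0.705, -0.056, -0.705, -0.056]
ft_force: [-0.5, -0.7, 0.2]
grip_width: 0.001
the job is handed in; nothing more can be done
None
```

The narrow cupboard's door is wide open and the job is handed in at 13.4 s; `hand_in` gives no verdict, so these are my own checks.

- **Press:** With the fingers shut, I pressed about 5 mm into the door near its free edge, at about 4–5 N. When I drew back, the catch let go and the door sprang to about 0.42 rad, measured in the top camera.
- **Opening:** I went in behind the free edge, pushed the door round on an arc about the hinge, then drew off to the right and up. The fingers stayed shut throughout, so nothing was pinched.
- **Last checks:**
  - **Narrow door:** It stands at 1.69 rad by the top camera and 1.72 rad by the scene camera. The two differ slightly, but both are well over the 1.4 rad needed.
  - **Wide door:** It looks shut in both pictures, and its detected box hardly moved from the start.
  - **Loose things:** The pliers and offcut were found within 3 pixels of where they started. The tape measure's box shifted 2–3 pixels and came out up to about 4 pixels larger. I put that down to detector noise, since it looks the same in the pictures and the arm never came near it.
  - **Arm:** It is clear of everything, with wrist force at noise level.

One thing differed from my estimate: the door took the press several millimetres later than I expected. I found the contact by force, in small steps.

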